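Lock a projector lens retainer with the two-pin spanner

TASK

Take the two-pin spanner from its wooden stand, engage its pins in the holes of the loose retaining ring down inside the projector's lens barrel, and turn the ring clockwise until it is fully home against its stop. Be gentle: the lens is fragile and sprung, so do not press hard or force the ring past its stop. Then put the spanner back in its stand, upright with its pins down in the stand's holes, and leave the other things on the desk alone.

Things in the scene. Friction and masses are not known exactly. Their poses are not given: they have to be found in the camera images.
- lens_unit: the projector's lens unit, fixed to the desk, lens up: black base plate 116 x 116 x 12 mm, grey block 98 x 98 mm up to 32 mm high, on it a dark round barrel, outer diameter 84 mm, bore 72 mm, rim 75 mm above the desk. Origin: on the barrel's axis at desk level, z up. Contact force between spanner and lens unit, all contacts added up, must stay below 50 N (two pins at 25 N)
- ring_face (a point): point on the barrel's axis at the retaining ring's top face, 8 mm below the rim. Aluminium ring, outer diameter 66, inner 38 mm, with four round holes 7 mm wide, 9 mm deep, 90 degrees apart on a circle of 25 mm radius. The holes' angle is arbitrary: neither a listed yaw nor the joint value tells it. Look for it, or rest the pins lightly on the ring and turn till they drop in
- lens_spring (a point): point on the barrel's axis 58 mm above the desk, at the foot of the ring, where ring and lens ride on a spring: pressed, they sink at most 3 mm, beginning at 1.5 N and then 2 N per mm (7.5 N at 3 mm, solid beyond); let go, they rise again. Site axes are the lens unit's, z up
- retainer (a joint): how far the retaining ring is turned, rad, growing clockwise seen from above, from 0 to a hard stop at 1.4, which is fully home; it starts between 0.3 and 0.8. About 0.22 N m of friction must be overcome to turn it; it stays where it is left. The holes go round with it
- spanner: two-pin spanner, upright in its stand: steel crossbar 60 (its x) x 14 (y) x 12 mm thick; under it two round-ended pins, diameter 5, length 7 mm, at x = -25 and +25 mm; on top, in the middle, a black upright handle 30 mm wide (x), 14 mm thick (y), reaching 72 mm above the crossbar's underside. About 0.14 kg. Origin: centre of the crossbar's underside (pin tips at z = -7 mm); z up the handle
- stand: the spanner's stand, a wooden block fixed to the desk, 96 x 56 mm and 25 mm high, with two square holes 12 x 12 mm, 14 mm deep, in its top at x = -25 and +25 mm. Origin: centre of its underside at desk level; z up. The spanner stands with its pins in the holes and its crossbar lying on the block's top, 25 mm above the desk
- pen_cup: bystander: empty square yellow pen cup 75 x 75 x 95 mm, origin under its centre
- bottle: bystander: clear water bottle, diameter 64 mm, 190 mm high, origin under its centre
- lens_cap: bystander: flat black lens cap, diameter 72 mm, 11 mm thick, origin under its centre
Mind the look-alikes: they are no part of the job. Several things have the shape of the stand; the one meant has the colours described above.

How it is judged:
On the way, in this order (a step that is already met when the one before it is completed fails the run):
1. the spanner's pins are down in the ring's holes: its crossbar within 2 mm of the ring's face or lower, centred within 4 mm on the barrel (z of spanner in the frame of lens_unit below 0.069 m and horizontal distance between spanner and lens_unit below 0.004 m), for 0.2 s.
2. the ring is turned home with the spanner's pins still in its holes (value of joint retainer above 1.35 rad and z of spanner in the frame of lens_unit below 0.071 m and horizontal distance between spanner and lens_unit below 0.004 m), for 0.2 s.
At the end, for the whole second after the job is handed in: the ring stands within 0.05 rad of its stop (joint above 1.35), and the spanner stands at rest in its stand, upright within 0.1 rad, centred within 8 mm, its crossbar within 3 mm of the block's top (value of joint retainer above 1.35 rad and z of spanner in the frame of stand below 0.028 m and horizontal distance between spanner and stand below 0.008 m and angle between spanner's own z axis and vertical below 0.1 rad and linear speed of spanner below 0.02 m/s); the robot touches nothing.
It fails at once if the lens unit is pressed or wrenched too hard by the spanner (over 50 N) (contact force between spanner and lens_unit above 50 N).
It fails at once if the pen cup is moved more than 20 mm (distance of pen_cup from where it was at the start of the episode above 0.02 m).
It fails at once if the bottle is moved more than 20 mm (distance of bottle from where it was at the start of the episode above 0.02 m).
It fails at once if the lens cap is moved more than 20 mm (distance of lens_cap from where it was at the start of the episode above 0.02 m).
It also fails if it takes over 72 s, if anything falls off the work surface, if the arm or the gripper's body presses on something with over 40 N, if the wrist force passes 120 N, or if a joint passes its speed limit or range.

ROBOT

A 6-joint arm with a two-finger parallel gripper is mounted at the origin on the work surface. World frame = base frame: x ahead of the robot, y to its left, z up, the work surface at z = 0. Lengths are in m, angles in rad, forces in N, time in s.
With the tool pointing down it reaches from about 0.35 to 1 m from the base axis. Payload 7.1 kg.
Tool frame: the origin (TCP) lies at the very end of the fingers, on their centre line; the grasp point (between the pads) lies 19 mm behind it; y points along the fingers, z is the direction in which the jaws open and shut, and the axes are right-handed (so a half turn about y gives the same grasp; the last joint's range is limited). The gripper opens to 85 mm and grips with 20 to 120 N. Pads are 22 mm wide; open, the fingers measure 114 mm over their backs; the gripper's body (76 mm by 85 mm) begins 54 mm behind the grasp point. The pads swing forward as they close: fully open they stand 13 mm farther back than shut.
Start: joints at [1.216, 0.423, 1.63, -0, 1.089, -0.019], TCP at [0.206, 0.59, 0.231] pointing down, gripper open.
Joint ranges: [-3, 3], [-0.9, 2.11], [0.09, 2.58], [-1.31, 4.45], [0.11, 2.69], [-2.54, 2.54]. Speed limits (rad/s): [2.39, 2.39, 3.01, 3.14, 3.14, 3.14].

INTERFACE

Orientations are given as a unit quaternion [x, y, z, w].
In Python, from station import arm, viewer gives the robot as it stands. The module is installed in compiled form; this text tells all that it offers.
- The arm moves only by the tool apply_moves, never from a script. Its argument "plan" is a list of rows, each an object of numbers: "jaw": the opening, from -1 (shut) to 1 (fully open); "dx", "dy", "dz": the shift along the tool's x, y, z in mm; "roll": the turn about the tool's y in degrees. In form: [{"jaw": .., "dx": .., "dy": .., "dz": .., "roll": ..}, ...]. A call has 1 to 12 rows; each row shifts and turns the commanded pose from where the row before left it, along the tool's axes as they then stand; what a row does not reach is not made up. A row lasts 1/8 s, in which the tool goes at most 62.5 mm and 10.7 degrees, less where a joint would pass 70% of its speed; a pose out of reach is approached as far as the arm can. A call with a gripper value outside its range is refused whole. The fingers move at their own pace and stop on an object; "force" is the grip in N (left out, the last holds). Time passes only in rows, so rows that do not move let the fingers close. It gives the time, the measured TCP pose, the force and the opening at its end, in the units of the state.
- arm.read_state(): the state, without advancing time (a new reading comes with each control period).
- viewer.get_image(name): name is "scene" or "top" or "wrist"; returns (picture, depth): 384x512x3 uint8, red, green, blue; 384x512 float32, m along the optical axis (not along the pixel's ray), 0 where there is no reading.
- viewer.camera_model(name): a dict with "fx", "fy", "cx", "cy" (pixels), "xyz" and "rotation" of the camera in the world; the wrist camera has in their place "T_tool_cam" (4x4, takes a point from camera to tool coordinates, whose origin is the TCP and whose axes are the tool frame's). Camera axes: x right, y down, z forward; pixel columns grow to the right and rows downward; lengths in m; the calibration is good to about 2 mm. The wrist camera is an equidistant fisheye: a pixel r from the principal point sees the ray r / f radians off the axis. A picture is of the moment at which its call begins: read the wrist's pose just before it. camera_model takes no time and is no camera call.
- arm.hand_in(): hands the job in, once; it reports no verdict.
The state is a dict: "time": time; "joint_pos": joint angles; "qvel": joint speeds; "joint_torque": joint torques, N m; "position": TCP position; "orientation": TCP orientation; "wrist_force": force on the tool from outside, world axes, zero at the start; "moment": the same for the moment, N m; "gripper_width": opening from 0.0 (shut) to 1.0 (fully open).
Only numpy, scipy, OpenCV 4.12 (cv2) and the standard library are available. Lean on these libraries where they do the work, as an engineer would, in place of code of your own. Each camera call takes 0.05 s, during which the arm holds its last target.

## Working session

There is one attempt and no reset: what is moved stays moved. The work goes in short steps, Python scripts to look and compute and a tool call to move; the robot and the scene stay as the last step left them, time stands still between calls to the robot, and variables do not carry over. Pictures are saved under pics/ and viewed, and the job is handed in when it is done.

Besides the shell and the picture viewer there is one more tool, called by a JSON object that holds its "op" and its "data", one argument or row to a line. apply_moves: Moves the arm, as the interface text tells. Its arguments: {"type":"object","properties":{"plan":{"type":"array","items":{"type":"object","properties":{"jaw":{"type":"number"},"dx":{"type":"number"},"dy":{"type":"number"},"dz":{"type":"number"},"roll":{"type":"number"}}}},"force":{"type":"number"}},"required":["plan"]}

```bash
mkdir -p pics; ls; python3 - <<'E'
from station import arm, viewer
import cv2
for n in ["scene","top","wrist"]:
    p,d=viewer.get_image(n); cv2.imwrite(f"pics/{n}0.png",p[:,:,::-1])
    print(n,{k:(v.tolist() if hasattr(v,'tolist') else v) for k,v in viewer.camera_model(n).items()})
print(arm.read_state())
E
```

```text
pics
scene {'fx': 367.2241099597618, 'fy': 367.2241099597618, 'cx': 254.74407070572855, 'cy': 186.9949462648761, 'xyz': [1.005955835071862, 0.2727485599075884, 0.5603900145430495], 'rotation': [0.4047223427082267, 0.808785733558751, -0.37641130127683764, -0.20094774140476288]}
top {'fx': 497.47329801066644, 'fy': 497.47329801066644, 'cx': 253.08014446398553, 'cy': 197.07253722430002, 'xyz': [0.2924099848255481, -0.06915702322289347, 1.2204529918318014], 'rotation': [-0.6944295400314006, 0.7109618062103785, -0.07922106135692947, 0.07762053516522155]}
wrist {'fx': 297.3186396354542, 'fy': 297.3186396354542, 'cx': 252.49014183676738, 'cy': 189.3544863806151, 'T_tool_cam': [[0.00026045076263684117, 0.9493675908888085, 0.31416732728814584, -0.08178885130775089], [-0.001634004740425547, -0.3141665145048475, 0.9493664893982618, -0.1419740466061627], [0.9999986310960154, -0.0007606141282613723, 0.001469446235620961, 0.0004287418760928752], [0.0, 0.0, 0.0, 1.0]]}
{'time': 0.15, 'joint_pos': array([ 1.21602470e+00,  4.23710029e-01,  1.63049090e+00,  2.61905482e-05,
        1.08862192e+00, -1.89785022e-02]), 'qvel': array([ 0.0004073 , -0.00120384, -0.00252051, -0.00063356, -0.00144433,
        0.0011721 ]), 'joint_torque': array([ 6.06481663e-04, -5.57768047e+01, -2.82017452e+01, -5.43695955e-05,
        4.84227086e-03, -1.80368352e-05]), 'position': array([0.20575807, 0.58971118, 0.2307056 ]), 'orientation': array([ 0.69758876, -0.11825689,  0.11807916, -0.69673707]), 'wrist_force': array([ 0.33226895, -0.2465433 ,  0.33786614]), 'moment': array([0.01200268, 0.0064388 , 0.00332819]), 'gripper_width': 0.9983626595683559}
```

View pics/scene0.png

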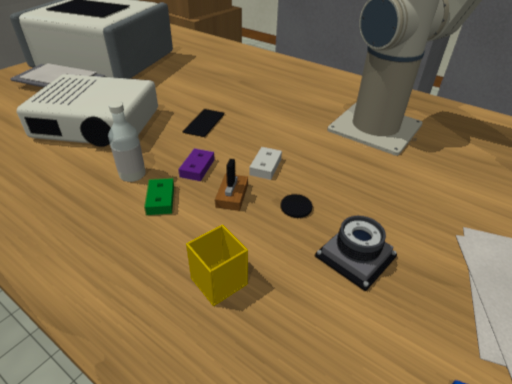

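View pics/top0.png

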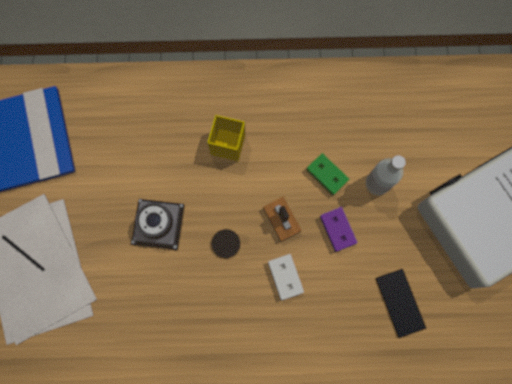

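View pics/wrist0.png

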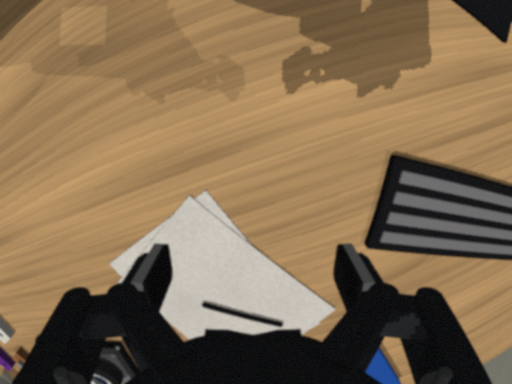

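The pictures show four stand-shaped blocks. In the top view they are green at (327,174), purple at (339,229), white at (285,277) and brown wood with the black-handled spanner at (282,219). I choose the brown one. The lens unit is at (157,222), the lens cap at (226,243), the cup at (228,138) and the bottle at (384,178).

```bash
cat > h.py <<'E'
import numpy as np, cv2
from scipy.spatial.transform import Rotation as R
from station import arm, viewer
def ray(name,u,v):
    m=viewer.camera_model(name)
    if name!="wrist":
        d=np.array([(u-m['cx'])/m['fx'],(v-m['cy'])/m['fy'],1.0])
        q=m['rotation']; 
        M=R.from_quat(q).as_matrix() if np.size(q)==4 else np.array(q)
        return np.array(m['xyz']),M@d
    x,y=(u-m['cx'])/m['fx'],(v-m['cy'])/m['fy']; r=np.hypot(x,y)
    s=np.sin(r)/r if r>1e-9 else 1
    d=np.array([x*s,y*s,np.cos(r)])
    st=arm.read_state(); M=R.from_quat(st['orientation']).as_matrix(); T=np.array(m['T_tool_cam'])
    return st['position']+M@T[:3,3], M@(T[:3,:3]@d)
def onz(name,u,v,z):
    o,d=ray(name,u,v); return o+d*(z-o[2])/d[2]
def proj(name,P):
    m=viewer.camera_model(name); P=np.array(P)
    if name!="wrist":
        c=R.from_quat(m['rotation']).as_matrix().T@(P-np.array(m['xyz']))
        return m['fx']*c[0]/c[2]+m['cx'],m['fy']*c[1]/c[2]+m['cy']
    st=arm.read_state(); M=R.from_quat(st['orientation']).as_matrix(); T=np.array(m['T_tool_cam'])
    t=M.T@(P-st['position']); c=T[:3,:3].T@(t-T[:3,3])
    r=np.arctan2(np.hypot(c[0],c[1]),c[2]); a=np.arctan2(c[1],c[0])
    return m['cx']+m['fx']*r*np.cos(a), m['cy']+m['fy']*r*np.sin(a)
E
python3 - <<'E'
from h import *
for n,u,v,z in [("top",282,219,.025),("top",157,222,.075),("top",226,243,.01),("top",228,138,.05),("top",384,178,.08),("scene",297,206,.01),("scene",362,238,.075),("scene",232,198,.03)]:
    print(n,u,v,onz(n,u,v,z).round(3))
p=viewer.get_image("top")[0]
cv2.imwrite("pics/topc.png",cv2.resize(p[150:310,110:370,::-1],None,fx=3,fy=3,interpolation=cv2.INTER_CUBIC))
hsv=cv2.cvtColor(p,cv2.COLOR_RGB2HSV)
print(hsv[205,270],hsv[232,290],p[205,270],p[232,290],p[260,200])
p=viewer.get_image("scene")[0]
cv2.imwrite("pics/scc.png",cv2.resize(p[140:290,190:410,::-1],None,fx=3.5,fy=3.5,interpolation=cv2.INTER_CUBIC))
s=arm.read_state();print(R.from_quat(s['orientation']).as_matrix().round(3))
E
```

```text
top 282 219 [ 0.506 -0.144  0.025]
top 157 222 [0.497 0.151 0.075]
top 226 243 [ 0.452 -0.006  0.01 ]
top 228 138 [ 0.708 -0.016  0.05 ]
top 384 178 [ 0.589 -0.386  0.08 ]
scene 297 206 [0.457 0.    0.01 ]
scene 362 238 [0.524 0.169 0.075]
scene 232 198 [ 0.542 -0.116  0.03 ]
[ 15 167 128] [ 14 155 123] [128  86  44] [123  82  48] [150 116  74]
[[ 0.944 -0.     0.33 ]
 [-0.33  -0.001  0.944]
 [-0.    -1.    -0.001]]
```

View pics/topc.png

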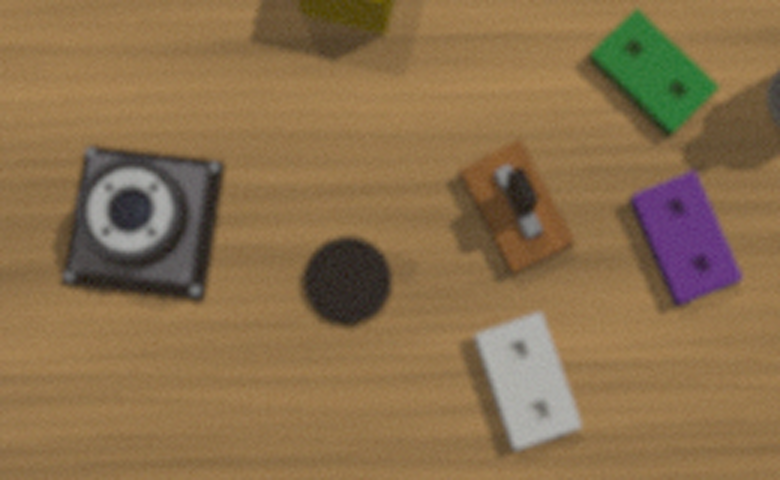

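View pics/scc.png

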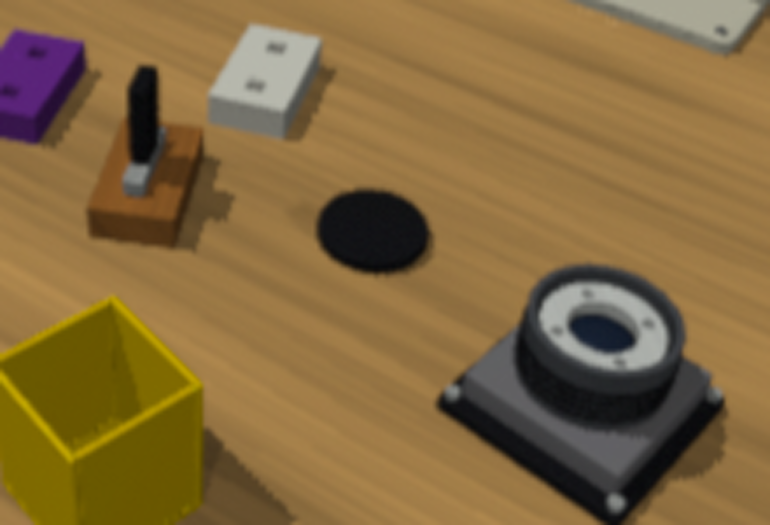

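```bash
python3 - <<'E'
from h import *
p=viewer.get_image("top")[0].astype(int)
hsv=cv2.cvtColor(p.astype(np.uint8),cv2.COLOR_RGB2HSV)
# brown stand: ratio of r/b
roi=np.zeros(p.shape[:2],bool); roi[190:250,255:310]=True
m=(p[...,0]>2.2*p[...,2])&roi
m=m.astype(np.uint8)*255
m=cv2.morphologyEx(m,cv2.MORPH_CLOSE,np.ones((9,9)))
m=cv2.morphologyEx(m,cv2.MORPH_OPEN,np.ones((3,3)))
c=max(cv2.findContours(m,cv2.RETR_EXTERNAL,cv2.CHAIN_APPROX_NONE)[0],key=cv2.contourArea)
r=cv2.minAreaRect(c);b=cv2.boxPoints(r);print("stand",r)
W=np.array([onz("top",u,v,.025) for u,v in b]);print(W.round(4),W.mean(0).round(4),np.linalg.norm(W[0]-W[1]),np.linalg.norm(W[1]-W[2]))
# ring: bright
roi[:]=False; roi[195:245,130:185]=True
for n,rr in [("top",(195,245,130,185)),("scene",(205,270,330,395))]:
    q=viewer.get_image(n)[0]; g=cv2.cvtColor(q,cv2.COLOR_RGB2GRAY); 
    k=np.zeros(g.shape,np.uint8);a,b_,c_,d_=rr;k[a:b_,c_:d_]=(g[a:b_,c_:d_]>125)*255
    cs=cv2.findContours(k,cv2.RETR_EXTERNAL,cv2.CHAIN_APPROX_NONE)[0];c=max(cs,key=cv2.contourArea)
    e=cv2.fitEllipse(c);print(n,e,onz(n,e[0][0],e[0][1],.067).round(4))
    mk=np.zeros_like(k);cv2.ellipse(mk,(e[0],(e[1][0]*.9,e[1][1]*.9),e[2]),255,-1)
    big=cv2.resize(q[a:b_,c_:d_,::-1],None,fx=10,fy=10,interpolation=cv2.INTER_CUBIC)
    cv2.imwrite(f"pics/ring_{n}.png",big)
    # warp ring plane for holes: sample at radius 25
    ctr=onz(n,e[0][0],e[0][1],.067)
    gg=g.astype(np.float32)
    best=[]
    for a0 in range(0,90,3):
        s=0
        for kq in range(4):
            t=np.radians(a0+90*kq); u,v=proj(n,ctr+.025*np.array([np.cos(t),np.sin(t),0]))
            s+=cv2.getRectSubPix(gg,(1,1),(float(u),float(v)))[0,0]
        best.append((round(float(s/4)),a0))
    print(sorted(best)[:6])
E
```

```text
stand ((278.5455017089844, 219.01220703125), (49.13937759399414, 31.18268394470215), 60.01836013793945)
[[ 0.5413 -0.0738  0.025 ]
 [ 0.579  -0.1415  0.025 ]
 [ 0.4716 -0.1972  0.025 ]
 [ 0.4353 -0.1305  0.025 ]] [ 0.5068 -0.1358  0.025 ] 0.07747802217469427 0.12109655159045013
top ((152.867919921875, 219.58949279785156), (26.467098236083984, 27.373920440673828), 54.80342102050781) [0.5043 0.1621 0.067 ]
[(110, 42), (113, 45), (122, 39), (125, 48), (135, 36), (138, 51)]
scene ((361.962646484375, 232.73109436035156), (22.03165054321289, 36.539730072021484), 107.62464141845703) [0.5032 0.1623 0.067 ]
[(124, 42), (124, 45), (133, 39), (136, 48), (146, 36), (150, 51)]
```

View pics/ring_top.png

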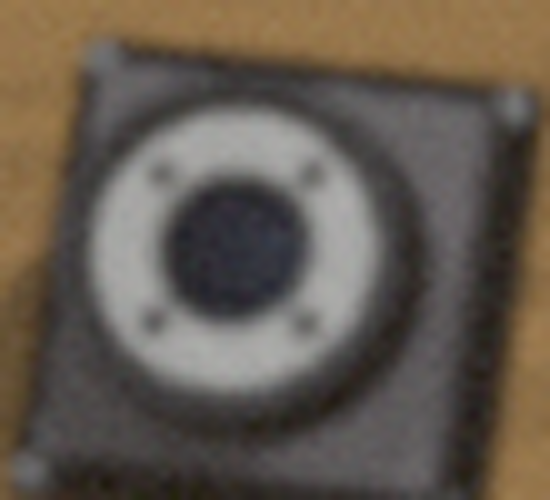

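{"op": "apply_moves", "data": {
  "plan": [
    {"jaw": 1, "dx": 35, "dz": -39},
    {"jaw": 1, "dx": 35, "dz": -39},
    {"jaw": 1, "dx": 35, "dz": -39},
    {"jaw": 1, "dx": 35, "dz": -39},
    {"jaw": 1, "dx": 35, "dz": -39},
    {"jaw": 1, "dx": 35, "dz": -39},
    {"jaw": 1, "dx": 35, "dz": -39},
    {"jaw": 1, "dx": 35, "dz": -39},
    {"jaw": 1, "dx": 35, "dz": -39},
    {"jaw": 1, "dx": 35, "dz": -39},
    {"jaw": 1, "dx": 35, "dz": -39},
    {"jaw": 1, "dx": 35, "dz": -39}
  ]
}}

```text
invalid input at $.plan[0]: expected keys jaw, dx, dy, dz, roll
```

{"op": "apply_moves", "data": {
  "plan": [
    {"jaw": 1, "dx": 35, "dz": -39},
    {"jaw": 1, "dx": 35, "dz": -39},
    {"jaw": 1, "dx": 34, "dz": -39},
    {"jaw": 1, "roll": -9},
    {"jaw": 1, "roll": -9},
    {"jaw": 1, "roll": -9},
    {"jaw": 1, "roll": -9},
    {"jaw": 1, "roll": -10},
    {"jaw": 1}
  ]
}}

```text
invalid input at $.plan[0]: expected keys jaw, dx, dy, dz, roll
```

```bash
python3 - <<'E'
from h import *
s=arm.read_state();print(s['time'],s['joint_pos'].round(3),s['position'].round(4));print(R.from_quat(s['orientation']).as_matrix().round(3))
p,d=viewer.get_image("wrist");cv2.imwrite("pics/w1.png",p[:,:,::-1]);print(proj("wrist",[.507,-.136,.025]))
E
```

```text
0.4 [ 1.216  0.423  1.63   0.     1.089 -0.019] [0.2059 0.59   0.2312]
[[ 0.944 -0.     0.33 ]
 [-0.33  -0.     0.944]
 [-0.    -1.    -0.   ]]
(np.float64(27.91608951036926), np.float64(367.50968524767075))
```

View pics/w1.png

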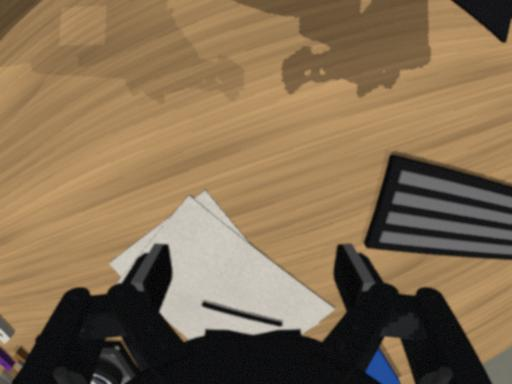

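The call was refused because every row needs all five keys, and the arm has not moved. I'll resend with complete rows.

{"op": "apply_moves", "data": {
  "plan": [
    {"jaw": 1, "dx": 35, "dy": 0, "dz": -39, "roll": 0},
    {"jaw": 1, "dx": 35, "dy": 0, "dz": -39, "roll": 0},
    {"jaw": 1, "dx": 35, "dy": 0, "dz": -39, "roll": 0},
    {"jaw": 1, "dx": 35, "dy": 0, "dz": -39, "roll": 0},
    {"jaw": 1, "dx": 35, "dy": 0, "dz": -39, "roll": 0},
    {"jaw": 1, "dx": 35, "dy": 0, "dz": -39, "roll": 0},
    {"jaw": 1, "dx": 35, "dy": 0, "dz": -39, "roll": 0},
    {"jaw": 1, "dx": 35, "dy": 0, "dz": -39, "roll": 0},
    {"jaw": 1, "dx": 35, "dy": 0, "dz": -39, "roll": 0},
    {"jaw": 1, "dx": 35, "dy": 0, "dz": -39, "roll": 0},
    {"jaw": 1, "dx": 35, "dy": 0, "dz": -39, "roll": 0},
    {"jaw": 1, "dx": 35, "dy": 0, "dz": -39, "roll": 0}
  ]
}}

```text
time: 1.95
position: [0.4489, 0.0081, 0.2317]
orientation: [-0.697, 0.118, -0.119, 0.697]
wrist_force: [1.7, 0.5, 0.1]
gripper_width: 1.004
```

{"op": "apply_moves", "data": {
  "plan": [
    {"jaw": 1, "dx": 35, "dy": 0, "dz": -39, "roll": 0},
    {"jaw": 1, "dx": 35, "dy": 0, "dz": -39, "roll": 0},
    {"jaw": 1, "dx": 34, "dy": 0, "dz": -39, "roll": 0},
    {"jaw": 1, "dx": 0, "dy": 0, "dz": 0, "roll": -9},
    {"jaw": 1, "dx": 0, "dy": 0, "dz": 0, "roll": -9},
    {"jaw": 1, "dx": 0, "dy": 0, "dz": 0, "roll": -9},
    {"jaw": 1, "dx": 0, "dy": 0, "dz": 0, "roll": -9},
    {"jaw": 1, "dx": 0, "dy": 0, "dz": 0, "roll": -10},
    {"jaw": 1, "dx": 0, "dy": 0, "dz": 0, "roll": 0}
  ]
}}

```text
time: 3.08
position: [0.5079, -0.1349, 0.2314]
orientation: [0.688, 0.163, -0.163, -0.688]
wrist_force: [-0.2, 0.7, -0.5]
gripper_width: 1.002
```

```bash
python3 - <<'E'
from h import *
s=arm.read_state();print(s['time'],s['joint_pos'].round(3),s['position'].round(4));print(R.from_quat(s['orientation']).as_matrix().round(3))
p,d=viewer.get_image("wrist");cv2.imwrite("pics/w1.png",p[:,:,::-1]);print(proj("wrist",[.507,-.136,.025]))
E
```

```text
3.075 [-0.282  0.277  1.849  0.     1.015 -2.319] [ 0.5079 -0.1349  0.2314]
[[ 0.894  0.    -0.449]
 [ 0.449 -0.     0.894]
 [ 0.    -1.    -0.   ]]
(np.float64(250.8300912982629), np.float64(160.93770978591024))
```

View pics/w1.png

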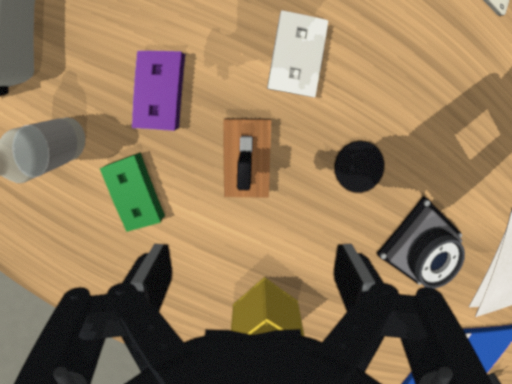

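The wrist view shows the brown stand at (247,157), with the spanner's grey bar end at (246,143) and its black handle at (245,170). Its long axis runs almost along the tool's x.

```bash
python3 - <<'E'
from h import *
p,d=viewer.get_image("wrist")
s=arm.read_state();M=R.from_quat(s['orientation']).as_matrix()
x0,x1,y0,y1=210,290,105,210
cv2.imwrite("pics/w1c.png",cv2.resize(p[y0:y1,x0:x1,::-1],None,fx=5,fy=5,interpolation=cv2.INTER_CUBIC))
P=p.astype(int); m=np.zeros(p.shape[:2],np.uint8)
c=(P[...,0]>2.1*P[...,2])
m[y0:y1,x0:x1]=c[y0:y1,x0:x1]*255
print(p[130,230],p[120,215],p[150,280])
m=cv2.morphologyEx(m,cv2.MORPH_OPEN,np.ones((3,3)));m=cv2.morphologyEx(m,cv2.MORPH_CLOSE,np.ones((15,15)))
cv2.imwrite("pics/w1m.png",cv2.resize(m[y0:y1,x0:x1],None,fx=5,fy=5))
cc=max(cv2.findContours(m,cv2.RETR_EXTERNAL,cv2.CHAIN_APPROX_NONE)[0],key=cv2.contourArea)
W=np.array([onz("wrist",float(u),float(v),.025)[:2] for u,v in cc[:,0]],np.float32)
r=cv2.minAreaRect(W*1000);print(r)
# handle top: black, and depth
g=p.max(2);b=np.zeros_like(g);b[y0:y1,x0:x1]=(g<60)[y0:y1,x0:x1]*255
k=max(cv2.findContours(b,cv2.RETR_EXTERNAL,cv2.CHAIN_APPROX_NONE)[0],key=cv2.contourArea)
print(cv2.minAreaRect(k))
dd=d[y0:y1,x0:x1];print("depth min",dd[dd>0].min())
# 3D points
pts=[]
T=np.array(viewer.camera_model("wrist")['T_tool_cam'])
for v in range(y0,y1):
  for u in range(x0,x1):
    if d[v,u]>0 :
      o,dr=ray("wrist",u,v); ax=M@T[:3,2]; pts.append(o+dr*d[v,u]/(dr@ax))
pts=np.array(pts)
for lo,hi in [(.09,.105),(.03,.042),(.02,.028)]:
  q=pts[(pts[:,2]>lo)&(pts[:,2]<hi)]
  if len(q)>5: print(lo,len(q),q.mean(0).round(4),cv2.minAreaRect((q[:,:2]*1000).astype(np.float32)))
E
```

```text
[170 116  71] [189 151 104] [133 106  74]
((506.57550048828125, -141.81944274902344), (95.83287048339844, 55.284019470214844), 25.798755645751953)
((244.09176635742188, 169.9814453125), (12.89577579498291, 37.91539764404297), 2.602562189102173)
depth min 0.28228968Traceback (most recent call last):
  File "<stdin>", line 26, in <module>
  File "h.py", line 14, in ray
    st=arm.read_state(); M=R.from_quat(st['orientation']).as_matrix(); T=np.array(m['T_tool_cam'])
ValueError: time passes only in moves, steps and waits
```

View pics/w1c.png

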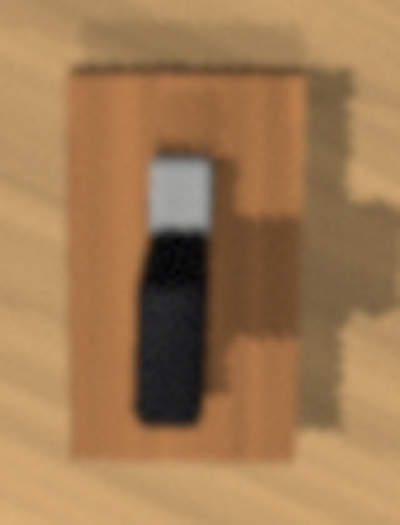

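```bash
python3 - <<'E'
from h import *
f=lambda x,y,z: (onz("wrist",210+x/5-.4,105+y/5-.4,z)*1000)
a=np.radians(25.8);ex=np.array([np.cos(a),np.sin(a)]);ey=np.array([-ex[1],ex[0]])
c=np.array([506.6,-141.8])
for n,x,y,z in [("bar far L",150,157,37),("bar far R",213,157,37),("htop nearL",137,422,97),("htop nearR",200,422,97),("htop farL",145,285,97),("htop farR",207,285,97)]:
    q=f(x,y,z/1000)[:2]; print(n,q.round(1),((q-c)@ex).round(1),((q-c)@ey).round(1))
s=arm.read_state();M=R.from_quat(s['orientation']).as_matrix();print(s['position'],M[:,0],((np.array([.5066,-.1418,0])-s['position'])@M*1000))
E
```

```text
bar far L [ 484.  -161.6] -29.0 -8.0
bar far R [ 477.6 -148.8] -29.1 6.3
htop nearL [ 523.3 -142.7] 14.6 -8.0
htop nearR [ 517.8 -131.6] 14.5 4.3
htop farL [ 497.8 -153.2] -12.9 -6.5
htop farR [ 492.5 -142.6] -13.0 5.4
[ 0.50788413 -0.13490424  0.2313763 ] [8.94511085e-01 4.47045762e-01 7.17146950e-05] [ -4.24797954 231.3763716   -5.57884931]
```

{"op": "apply_moves", "data": {
  "plan": [
    {"jaw": 1, "dx": -3.4, "dy": 20, "dz": -6.6, "roll": 1},
    {"jaw": 1, "dx": 0, "dy": 45, "dz": 0, "roll": 0},
    {"jaw": 1, "dx": 0, "dy": 45, "dz": 0, "roll": 0},
    {"jaw": 1, "dx": 0, "dy": 40, "dz": 0, "roll": 0},
    {"jaw": 1, "dx": 0, "dy": 20, "dz": 0, "roll": 0},
    {"jaw": 1, "dx": 0, "dy": 10, "dz": 0, "roll": 0},
    {"jaw": 1, "dx": 0, "dy": 0, "dz": 0, "roll": 0}
  ]
}}

```text
time: 4.05
position: [0.5078, -0.1423, 0.0511]
orientation: [-0.689, -0.157, 0.157, 0.69]
wrist_force: [0.8, 0.4, -0.0]
gripper_width: 0.999
```

```bash
python3 - <<'E'
from h import *
s=arm.read_state();print(s['position'],s['wrist_force'])
p,d=viewer.get_image("wrist");cv2.imwrite("pics/w2.png",p[:,:,::-1])
p,d=viewer.get_image("scene");cv2.imwrite("pics/s2.png",cv2.resize(p[90:290,130:400,::-1],None,fx=2.5,fy=2.5))
E
```

```text
[ 0.50776473 -0.14230781  0.05112751] [ 0.783908    0.43386182 -0.0067127 ]
```

View pics/w2.png

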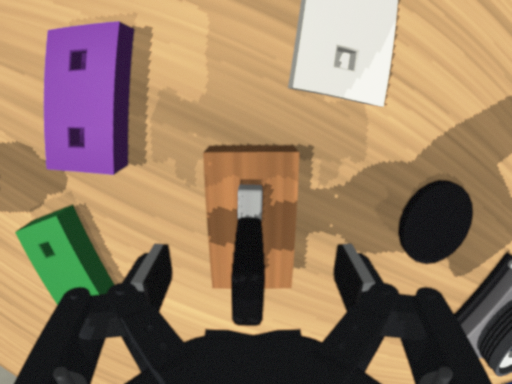

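View pics/s2.png

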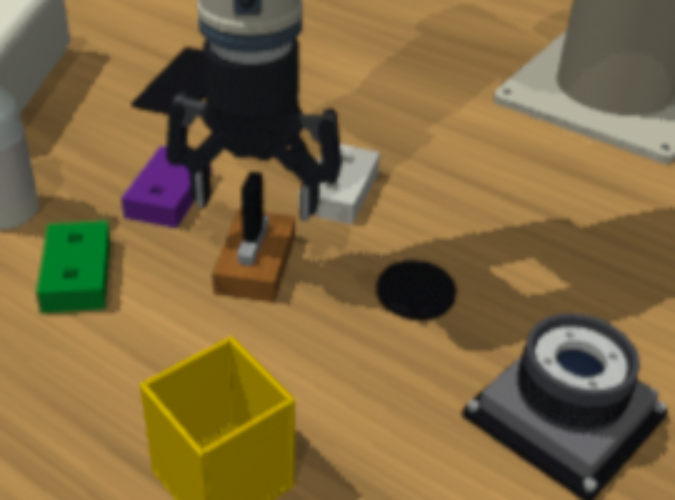

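{"op": "apply_moves", "data": {
  "plan": [
    {"jaw": 1, "dx": 0, "dy": 0, "dz": -1.2, "roll": 0},
    {"jaw": -1, "dx": 0, "dy": 0, "dz": 0, "roll": 0},
    {"jaw": -1, "dx": 0, "dy": 0, "dz": 0, "roll": 0},
    {"jaw": -1, "dx": 0, "dy": 0, "dz": 0, "roll": 0},
    {"jaw": -1, "dx": 0, "dy": 0, "dz": 0, "roll": 0},
    {"jaw": -1, "dx": 0, "dy": 0, "dz": 0, "roll": 0},
    {"jaw": -1, "dx": 0, "dy": 0, "dz": 0, "roll": 0},
    {"jaw": -1, "dx": 0, "dy": 0, "dz": 0, "roll": 0}
  ],
  "force": 60
}}

```text
time: 5.15
position: [0.5084, -0.1434, 0.0514]
orientation: [-0.689, -0.158, 0.158, 0.689]
wrist_force: [-0.9, 0.4, 2.4]
gripper_width: 0.158
```

```bash
python3 - <<'E'
from h import *
s=arm.read_state();print(s['time'],s['position'],s['wrist_force'],s['gripper_width'])
p,d=viewer.get_image("wrist");cv2.imwrite("pics/w3.png",p[:,:,::-1])
E
```

```text
5.15 [ 0.50835404 -0.14339762  0.0513787 ] [-0.88651392  0.39746049  2.43669731] 0.15776934481549115
```

View pics/w3.png

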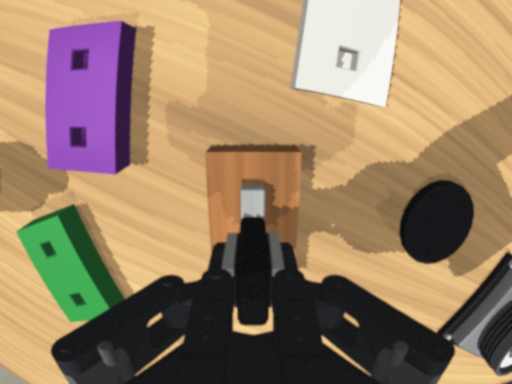

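The jaws hold the handle at an opening of about 13.4 mm. The bar end shows at (253,182) and the stand is still in place. Next I work out where the spanner sits in the hand.

```bash
python3 - <<'E'
from h import *
p,d=viewer.get_image("wrist");cv2.imwrite("pics/w3c.png",cv2.resize(p[135:265,195:315,::-1],None,fx=5,fy=5,interpolation=cv2.INTER_CUBIC))
s=arm.read_state();M=R.from_quat(s['orientation']).as_matrix()
for u,v,z in [(241,182,.037),(264.5,182,.037),(206,150,.025),(300.5,150,.025)]:
    q=onz("wrist",u,v,z);print(q.round(4),((q-s['position'])@M*1000).round(1))
print(np.degrees(np.arctan2(M[1,0],M[0,0])),s['joint_pos'])
E
```

```text
[ 0.4803 -0.1626  0.037 ] [-33.5  14.3  -5.1]
[ 0.4747 -0.1509  0.037 ] [-33.5  14.3   7.8]
[ 0.4751 -0.188   0.025 ] [-49.3  26.3 -25.7]
[ 0.4513 -0.1387  0.025 ] [-49.3  26.4  29. ]
25.760541927672424 [-2.97506147e-01  5.64919705e-01  1.93863695e+00 -8.53813363e-06
  6.38083969e-01 -2.31790189e+00]
```

View pics/w3c.png

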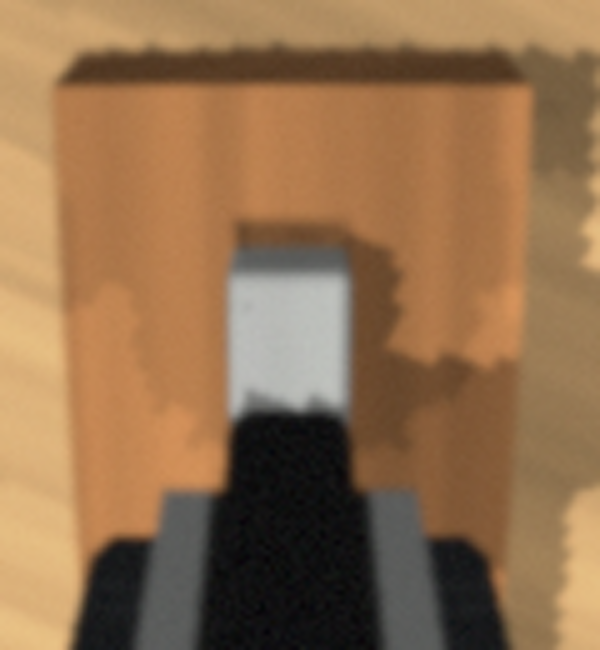

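```bash
python3 - <<'E'
from h import *
s=arm.read_state();M=R.from_quat(s['orientation']).as_matrix()
for u,v,z in [(240.6,189,.037),(264.6,189,.037),(241,184.4,.025),(264.6,184.4,.025),(206,151.6,.025),(300.5,151.6,.025)]:
    q=onz("wrist",u,v,z);print(q.round(4),((q-s['position'])@M*1000).round(1))
E
```

```text
[ 0.4841 -0.1611  0.037 ] [-29.5  14.3  -5.4]
[ 0.4783 -0.1491  0.037 ] [-29.5  14.3   7.9]
[ 0.4852 -0.1608  0.025 ] [-28.4  26.3  -5.6]
[ 0.4791 -0.1482  0.025 ] [-28.4  26.3   8.4]
[ 0.4759 -0.1876  0.025 ] [-48.4  26.3 -25.7]
[ 0.4521 -0.1382  0.025 ] [-48.3  26.4  29.1]
```

{"op": "apply_moves", "data": {
  "plan": [
    {"jaw": -1, "dx": 0, "dy": -10, "dz": 0, "roll": 0},
    {"jaw": -1, "dx": 0, "dy": -22, "dz": 0, "roll": 0},
    {"jaw": -1, "dx": 0, "dy": -30, "dz": 0, "roll": 0},
    {"jaw": -1, "dx": 0, "dy": -30, "dz": 0, "roll": 0},
    {"jaw": -1, "dx": 16, "dy": 0, "dz": 34.6, "roll": 0},
    {"jaw": -1, "dx": 16, "dy": 0, "dz": 34.6, "roll": 0},
    {"jaw": -1, "dx": 16, "dy": 0, "dz": 34.6, "roll": 0},
    {"jaw": -1, "dx": 16, "dy": 0, "dz": 34.6, "roll": 0},
    {"jaw": -1, "dx": 16, "dy": 0, "dz": 34.6, "roll": 0},
    {"jaw": -1, "dx": 16, "dy": 0, "dz": 34.6, "roll": 0},
    {"jaw": -1, "dx": 16, "dy": 0, "dz": 34.6, "roll": 0},
    {"jaw": -1, "dx": 16, "dy": 0, "dz": 34.6, "roll": 0}
  ]
}}

```text
time: 6.75
position: [0.5031, 0.1627, 0.1438]
orientation: [0.689, 0.158, -0.158, -0.689]
wrist_force: [0.2, 0.6, -1.7]
gripper_width: 0.154
```

{"op": "apply_moves", "data": {
  "plan": [
    {"jaw": -1, "dx": 0, "dy": 0, "dz": 0, "roll": -6},
    {"jaw": -1, "dx": 0, "dy": 0, "dz": 0, "roll": -6},
    {"jaw": -1, "dx": 0, "dy": 0, "dz": 0, "roll": -5.7},
    {"jaw": -1, "dx": 0, "dy": 0, "dz": 0, "roll": 0},
    {"jaw": -1, "dx": 0, "dy": 0, "dz": 0, "roll": 0}
  ]
}}

```text
time: 7.38
position: [0.5033, 0.1615, 0.1435]
orientation: [-0.657, -0.261, 0.261, 0.657]
wrist_force: [0.2, 0.6, -1.2]
gripper_width: 0.157
```

```bash
python3 - <<'E'
from h import *
s=arm.read_state();M=R.from_quat(s['orientation']).as_matrix();print(s['time'],s['joint_pos'].round(3),s['position'],s['wrist_force'],np.degrees(np.arctan2(M[1,0],M[0,0])))
print(proj("wrist",[.504,.162,.067]))
for n,b in [("wrist",None),("scene",(150,300,290,430)),("top",(180,260,100,220))]:
    p,d=viewer.get_image(n)
    if b is not None: p=cv2.resize(p[b[0]:b[1],b[2]:b[3]],None,fx=5,fy=5,interpolation=cv2.INTER_CUBIC)
    cv2.imwrite(f"pics/{n}4.png",p[:,:,::-1])
E
```

```text
7.375 [ 0.288  0.408  1.905  0.     0.829 -2.039] [0.50328747 0.16145997 0.14349658] [ 0.20744397  0.55077991 -1.18911532] 43.34810409955132
(np.float64(250.74167491216534), np.float64(200.32608429754242))
```

View pics/wrist4.png

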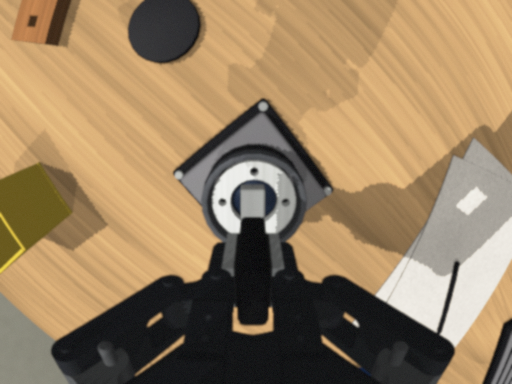

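View pics/scene4.png

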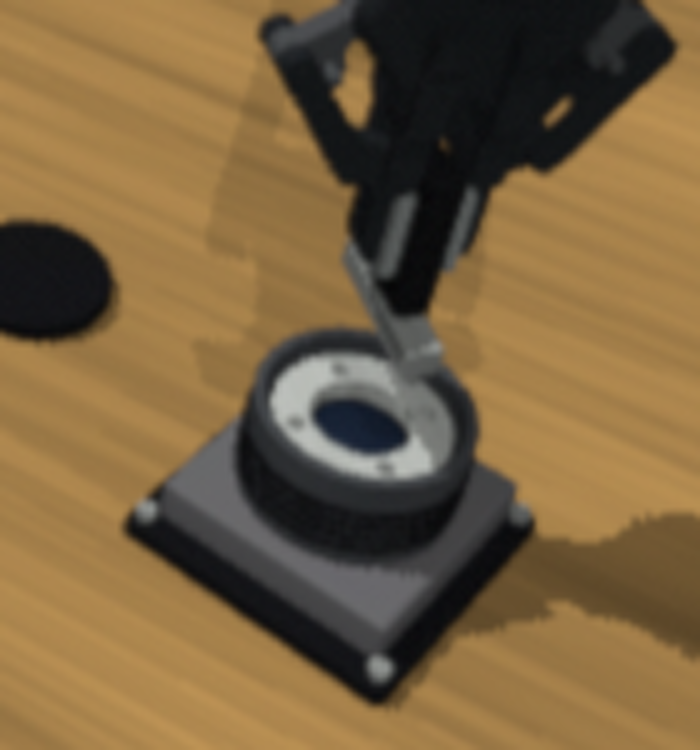

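View pics/top4.png

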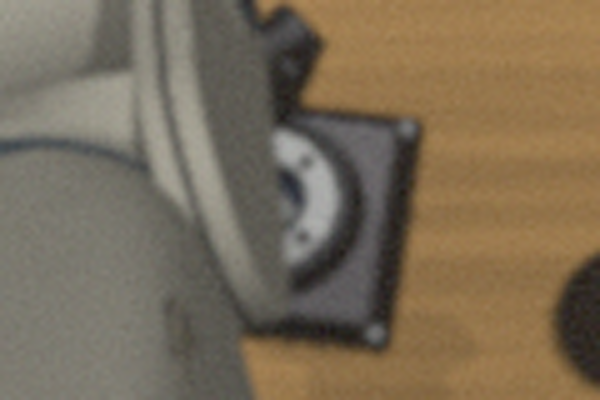

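The wrist view shows three ring holes at about (254,171), (222,202) and (283,202), with the bar end at (253,189). I'll measure the bar and the ring in this one picture so the calibration bias cancels.

```bash
python3 - <<'E'
from h import *
p,d=viewer.get_image("wrist")
x0,y0,x1,y1=195,140,315,250
cv2.imwrite("pics/w5c.png",cv2.resize(p[y0:y1,x0:x1,::-1],None,fx=6,fy=6,interpolation=cv2.INTER_CUBIC))
g=cv2.cvtColor(p,cv2.COLOR_RGB2GRAY)
s=arm.read_state();M=R.from_quat(s['orientation']).as_matrix()
H=[]
for u,v in [(254,171),(222,202),(283,202)]:
    w=255-g[v-6:v+7,u-6:u+7].astype(float); w=np.clip(w-w.min()-.5*(w.max()-w.min()),0,None)
    yy,xx=np.mgrid[v-6:v+7,u-6:u+7]; U,V=(w*xx).sum()/w.sum(),(w*yy).sum()/w.sum()
    q=onz("wrist",U,V,.067);H.append(q);print(U,V,q.round(4),((q-s['position'])@M*1000).round(2))
# ring outer fit
print("center from opposite holes",((H[1]+H[2])/2).round(4),"yaw",np.degrees(np.arctan2(*(H[2]-H[1])[1::-1])), np.linalg.norm(H[2]-H[1]))
E
```

```text
253.7783926852743 170.56111645813283 [0.4849 0.1471 0.067 ] [-23.26  76.36   2.26]
221.99755501222495 201.1187565490744 [0.52  0.146 0.067] [  1.52  76.36 -22.73]
284.9423076923077 200.81141439205956 [0.4858 0.1818 0.067 ] [ 1.3  76.35 26.84]
center from opposite holes [0.5029 0.1639 0.067 ] yaw 133.66555354045295 0.04957024046051955
```

View pics/w5c.png

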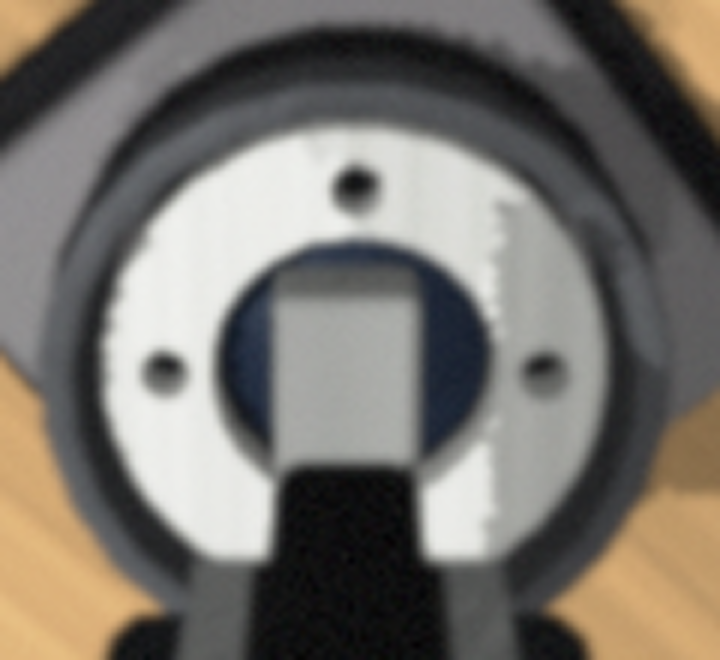

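{"op": "apply_moves", "data": {
  "plan": [
    {"jaw": -1, "dx": 0.3, "dy": 10, "dz": 0.5, "roll": -0.3},
    {"jaw": -1, "dx": 0, "dy": 15, "dz": 0, "roll": 0},
    {"jaw": -1, "dx": 0, "dy": 10, "dz": 0, "roll": 0},
    {"jaw": -1, "dx": 0, "dy": 4.5, "dz": 0, "roll": 0},
    {"jaw": -1, "dx": 0, "dy": 0, "dz": 0, "roll": 0},
    {"jaw": -1, "dx": 0, "dy": 0, "dz": 0, "roll": 0}
  ]
}}

```text
time: 8.32
position: [0.5035, 0.1621, 0.104]
orientation: [0.656, 0.264, -0.263, -0.656]
wrist_force: [-0.3, -0.0, -1.4]
gripper_width: 0.154
```

```bash
python3 - <<'E'
from h import *
s=arm.read_state();M=R.from_quat(s['orientation']).as_matrix();print(s['time'],s['position'],s['wrist_force'],np.degrees(np.arctan2(M[1,0],M[0,0])))
p,d=viewer.get_image("wrist");cv2.imwrite("pics/w6c.png",cv2.resize(p[150:270,195:315,::-1],None,fx=5,fy=5,interpolation=cv2.INTER_CUBIC))
p,d=viewer.get_image("scene");cv2.imwrite("pics/s6c.png",cv2.resize(p[190:280,310:420,::-1],None,fx=7,fy=6.6,interpolation=cv2.INTER_CUBIC))
E
```

```text
8.325 [0.50347925 0.16213759 0.10403763] [-0.34185937 -0.0130601  -1.43912026] 43.75776828122162
```

View pics/w6c.png

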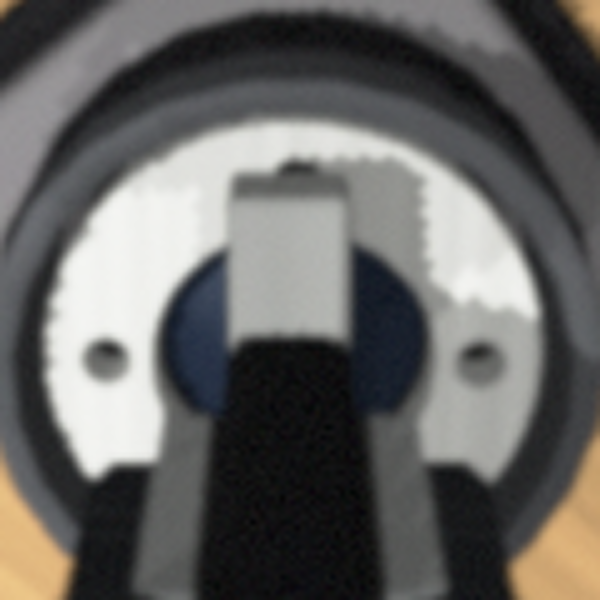

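View pics/s6c.png

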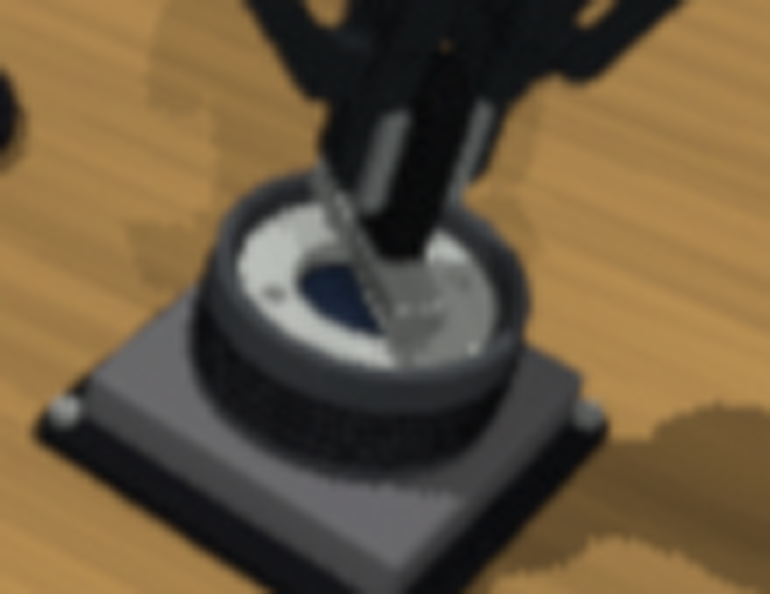

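```bash
python3 - <<'E'
from h import *
s=arm.read_state();M=R.from_quat(s['orientation']).as_matrix()
for x,y,z in [(229,197,.0896),(349,197,.0896),(230,178,.0776),(348,178,.0776),(106,360,.067),(481,361,.067)]:
    q=onz("wrist",195+x/5-.4,150+y/5-.4,z);print(((q-s['position'])@M*1000).round(2))
E
```

```text
[-28.99  14.6   -5.5 ]
[-28.98  14.59   7.82]
[-27.39  26.6   -5.85]
[-27.39  26.6    8.2 ]
[  1.34  37.23 -23.17]
[ 1.53 37.21 26.74]
```

{"op": "apply_moves", "data": {
  "plan": [
    {"jaw": -1, "dx": 0, "dy": 1.5, "dz": 0.6, "roll": 0},
    {"jaw": -1, "dx": 0, "dy": 1.5, "dz": 0, "roll": 0},
    {"jaw": -1, "dx": 0, "dy": 1.5, "dz": 0, "roll": 0},
    {"jaw": -1, "dx": 0, "dy": 0.5, "dz": 0, "roll": 0},
    {"jaw": -1, "dx": 0, "dy": 0, "dz": 0, "roll": 0},
    {"jaw": -1, "dx": 0, "dy": 0, "dz": 0, "roll": 0}
  ]
}}

```text
time: 9.18
position: [0.5028, 0.1625, 0.0988]
orientation: [0.656, 0.263, -0.263, -0.656]
wrist_force: [0.3, -0.6, -1.5]
gripper_width: 0.156
```

{"op": "apply_moves", "data": {
  "plan": [
    {"jaw": -1, "dx": 0, "dy": 1, "dz": 0, "roll": 0},
    {"jaw": -1, "dx": 0, "dy": 1, "dz": 0, "roll": 0},
    {"jaw": -1, "dx": 0, "dy": 0, "dz": 0, "roll": 0},
    {"jaw": -1, "dx": 0, "dy": 0, "dz": 0, "roll": 0}
  ]
}}

```text
time: 9.68
position: [0.5028, 0.1625, 0.0968]
orientation: [0.656, 0.263, -0.264, -0.656]
wrist_force: [-0.7, -0.4, -1.9]
gripper_width: 0.152
```

{"op": "apply_moves", "data": {
  "plan": [
    {"jaw": -1, "dx": 0, "dy": 1, "dz": 0, "roll": 0},
    {"jaw": -1, "dx": 0, "dy": 1, "dz": 0, "roll": 0},
    {"jaw": -1, "dx": 0, "dy": 0.5, "dz": 0, "roll": 0},
    {"jaw": -1, "dx": 0, "dy": 0, "dz": 0, "roll": 0},
    {"jaw": -1, "dx": 0, "dy": 0, "dz": 0, "roll": 0},
    {"jaw": -1, "dx": 0, "dy": 0, "dz": 0, "roll": 0}
  ]
}}

```text
time: 10.42
position: [0.5028, 0.1625, 0.0944]
orientation: [0.656, 0.264, -0.264, -0.656]
wrist_force: [0.3, 0.3, -1.8]
gripper_width: 0.155
```

```bash
python3 - <<'E'
from h import *
s=arm.read_state();M=R.from_quat(s['orientation']).as_matrix();print(s['time'],s['position'],s['wrist_force'],s['moment'],np.degrees(np.arctan2(M[1,0],M[0,0])))
p,d=viewer.get_image("wrist");cv2.imwrite("pics/w7c.png",cv2.resize(p[150:270,195:315,::-1],None,fx=5,fy=5,interpolation=cv2.INTER_CUBIC))
p,d=viewer.get_image("scene");cv2.imwrite("pics/s7c.png",cv2.resize(p[190:280,310:420,::-1],None,fx=7,fy=6.6,interpolation=cv2.INTER_CUBIC))
E
```

```text
10.425 [0.50281397 0.16254018 0.09436065] [ 0.33498361  0.31979902 -1.82522907] [0.01327666 0.03295241 0.01074733] 43.76294148067124
```

View pics/w7c.png

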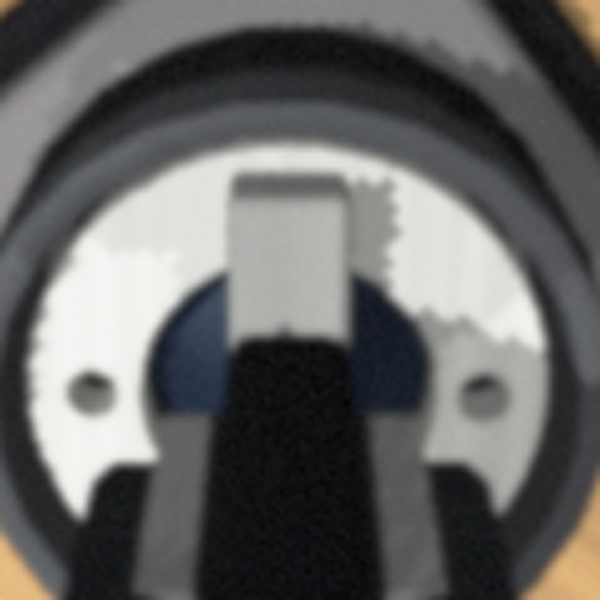

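View pics/s7c.png

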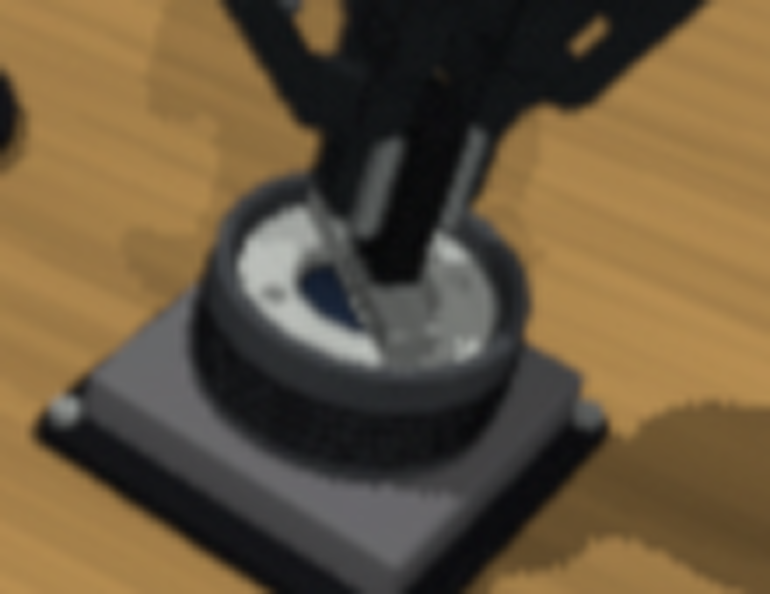

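No force has built up and the bar is almost on the ring's face, so the pins are in the holes. I'll go 0.8 mm lower, then turn 30°. The ring has at least 34° left, so the stop can't be reached yet.

{"op": "apply_moves", "data": {
  "plan": [
    {"jaw": -1, "dx": 0, "dy": 0.8, "dz": 0, "roll": 0},
    {"jaw": -1, "dx": 0, "dy": 0, "dz": 0, "roll": 0},
    {"jaw": -1, "dx": 0, "dy": 0, "dz": 0, "roll": 0}
  ]
}}

```text
time: 10.9
position: [0.5028, 0.1625, 0.0935]
orientation: [0.656, 0.264, -0.264, -0.656]
wrist_force: [-0.5, 0.3, -1.8]
gripper_width: 0.155
```

{"op": "apply_moves", "data": {
  "plan": [
    {"jaw": -1, "dx": 0, "dy": 0, "dz": 0, "roll": 3},
    {"jaw": -1, "dx": 0, "dy": 0, "dz": 0, "roll": 3},
    {"jaw": -1, "dx": 0, "dy": 0, "dz": 0, "roll": 3},
    {"jaw": -1, "dx": 0, "dy": 0, "dz": 0, "roll": 3}
  ]
}}

```text
time: 11.4
position: [0.5028, 0.1628, 0.0936]
orientation: [-0.68, -0.193, 0.193, 0.68]
wrist_force: [0.1, 1.5, -1.5]
gripper_width: 0.158
```

```bash
cat > st.py <<'E'
from h import *
s=arm.read_state();M=R.from_quat(s['orientation']).as_matrix();print(s['time'],s['position'].round(4),s['wrist_force'].round(2),s['moment'].round(3),"yaw",np.degrees(np.arctan2(M[1,0],M[0,0])).round(2),s['joint_pos'][5],s['joint_torque'].round(2)[3:])
E
python3 st.py
```

```text
11.4 [0.5028 0.1628 0.0936] [ 0.11  1.46 -1.47] [0.335 0.019 0.221] yaw 31.69 -1.833695421737801 [-0.21  0.04 -0.32]
```

The moment about z is 0.22 N m, so the ring is turning with the spanner.

{"op": "apply_moves", "data": {
  "plan": [
    {"jaw": -1, "dx": 0, "dy": 0, "dz": 0, "roll": 3},
    {"jaw": -1, "dx": 0, "dy": 0, "dz": 0, "roll": 3},
    {"jaw": -1, "dx": 0, "dy": 0, "dz": 0, "roll": 3},
    {"jaw": -1, "dx": 0, "dy": 0, "dz": 0, "roll": 3},
    {"jaw": -1, "dx": 0, "dy": 0, "dz": 0, "roll": 3},
    {"jaw": -1, "dx": 0, "dy": 0, "dz": 0, "roll": 3}
  ]
}}

```text
time: 12.15
position: [0.5027, 0.1631, 0.0935]
orientation: [-0.702, -0.084, 0.084, 0.702]
wrist_force: [-1.4, 4.1, -1.5]
gripper_width: 0.153
```

```bash
python3 st.py; python3 - <<'E'
from h import *
p,d=viewer.get_image("wrist");cv2.imwrite("pics/w8c.png",cv2.resize(p[150:270,195:315,::-1],None,fx=5,fy=5,interpolation=cv2.INTER_CUBIC))
E
```

```text
12.15 [0.5027 0.1631 0.0935] [-1.36  4.09 -1.46] [0.796 0.225 0.282] yaw 13.68 -1.5195125188919305 [-0.71  0.06 -0.32]
```

View pics/w8c.png

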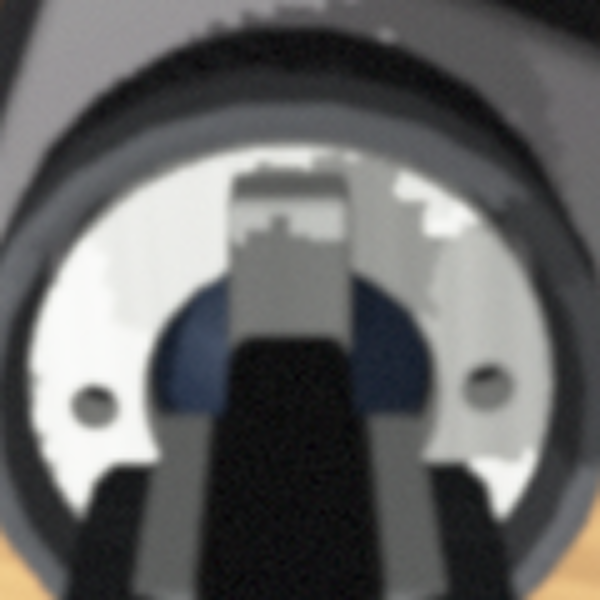

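{"op": "apply_moves", "data": {
  "plan": [
    {"jaw": -1, "dx": 0, "dy": 0, "dz": 0.8, "roll": 0},
    {"jaw": -1, "dx": 0, "dy": 0, "dz": 0, "roll": 2},
    {"jaw": -1, "dx": 0, "dy": 0, "dz": 0, "roll": 2},
    {"jaw": -1, "dx": 0, "dy": 0, "dz": 0, "roll": 2}
  ]
}}

```text
time: 12.7
position: [0.5026, 0.1634, 0.0935]
orientation: [-0.705, -0.047, 0.047, 0.706]
wrist_force: [0.2, 3.2, -2.2]
gripper_width: 0.156
```

```bash
python3 st.py
```

```text
12.7 [0.5026 0.1634 0.0935] [ 0.2   3.21 -2.22] [0.651 0.096 0.299] yaw 7.63 -1.4124636514868054 [-0.5   0.16 -0.14]
```

{"op": "apply_moves", "data": {
  "plan": [
    {"jaw": -1, "dx": 0, "dy": 0, "dz": 0.5, "roll": 2},
    {"jaw": -1, "dx": 0, "dy": 0, "dz": 0, "roll": 0}
  ]
}}

```text
time: 12.95
position: [0.5026, 0.1637, 0.0936]
orientation: [0.706, 0.035, -0.035, -0.706]
wrist_force: [-0.2, 1.1, -1.2]
gripper_width: 0.156
```

```bash
python3 st.py
```

```text
12.95 [0.5026 0.1637 0.0936] [-0.15  1.14 -1.2 ] [ 0.173 -0.027  0.075] yaw 5.73 -1.3781915802023934 [-0.04  0.13  0.35]
```

{"op": "apply_moves", "data": {
  "plan": [
    {"jaw": -1, "dx": 0, "dy": 0, "dz": 0, "roll": 2},
    {"jaw": -1, "dx": 0, "dy": 0, "dz": 0, "roll": 0}
  ]
}}

```text
time: 13.2
position: [0.5026, 0.1637, 0.0935]
orientation: [0.707, 0.023, -0.023, -0.707]
wrist_force: [0.4, 0.8, -1.6]
gripper_width: 0.157
```

```bash
python3 st.py
```

```text
13.2 [0.5026 0.1637 0.0935] [ 0.39  0.84 -1.6 ] [ 0.133 -0.037  0.102] yaw 3.72 -1.3432085548887178 [0.01 0.16 0.34]
```

{"op": "apply_moves", "data": {
  "plan": [
    {"jaw": -1, "dx": 0, "dy": 0, "dz": 0, "roll": 2},
    {"jaw": -1, "dx": 0, "dy": 0, "dz": 0, "roll": 2}
  ]
}}

```text
time: 13.45
position: [0.5026, 0.1638, 0.0935]
orientation: [-0.707, 0.002, -0.002, 0.707]
wrist_force: [0.9, 1.3, -2.3]
gripper_width: 0.157
```

```bash
python3 st.py
```

```text
13.45 [0.5026 0.1638 0.0935] [ 0.86  1.26 -2.27] [ 0.188 -0.099  0.269] yaw -0.37 -1.2716831559694266 [-0.03  0.22 -0.15]
```

{"op": "apply_moves", "data": {
  "plan": [
    {"jaw": -1, "dx": 0, "dy": 0, "dz": 0, "roll": 2},
    {"jaw": -1, "dx": 0, "dy": 0, "dz": 0, "roll": 2}
  ]
}}

```text
time: 13.7
position: [0.5026, 0.1639, 0.0936]
orientation: [-0.707, 0.027, -0.027, 0.707]
wrist_force: [0.5, 1.6, -1.2]
gripper_width: 0.157
```

```bash
python3 st.py
```

```text
13.7 [0.5026 0.1639 0.0936] [ 0.55  1.57 -1.23] [ 0.323 -0.149  0.249] yaw -4.38 -1.2018646297439501 [-0.15  0.3  -0.14]
```

{"op": "apply_moves", "data": {
  "plan": [
    {"jaw": -1, "dx": 0, "dy": 0, "dz": 0.2, "roll": 2},
    {"jaw": -1, "dx": 0, "dy": 0, "dz": 0, "roll": 2}
  ]
}}

```text
time: 13.95
position: [0.5026, 0.164, 0.0936]
orientation: [-0.705, 0.052, -0.052, 0.705]
wrist_force: [0.5, 0.5, -0.9]
gripper_width: 0.153
```

```bash
python3 st.py
```

```text
13.95 [0.5026 0.164  0.0936] [ 0.52  0.46 -0.86] [ 0.301 -0.146  0.197] yaw -8.37 -1.1317118467655685 [-0.1   0.33 -0.14]
```

{"op": "apply_moves", "data": {
  "plan": [
    {"jaw": -1, "dx": 0, "dy": 0, "dz": 0, "roll": 2},
    {"jaw": -1, "dx": 0, "dy": 0, "dz": 0, "roll": 1}
  ]
}}

```text
time: 14.2
position: [0.5026, 0.1641, 0.0935]
orientation: [-0.704, 0.07, -0.07, 0.704]
wrist_force: [1.0, 2.1, -1.2]
gripper_width: 0.153
```

```bash
python3 st.py
```

```text
14.2 [0.5026 0.1641 0.0935] [ 0.99  2.1  -1.18] [ 0.379 -0.146  0.484] yaw -11.3 -1.0805281217827296 [-0.02  0.44  0.38]
```

{"op": "apply_moves", "data": {
  "plan": [
    {"jaw": -1, "dx": 0, "dy": 0, "dz": 0, "roll": 0.5},
    {"jaw": -1, "dx": 0, "dy": 0, "dz": 0, "roll": 0}
  ]
}}

```text
time: 14.45
position: [0.5026, 0.1641, 0.0936]
orientation: [-0.703, 0.072, -0.072, 0.703]
wrist_force: [1.1, 2.7, -2.5]
gripper_width: 0.157
```

```bash
python3 st.py
```

```text
14.45 [0.5026 0.1641 0.0936] [ 1.14  2.75 -2.47] [ 0.423 -0.167  0.508] yaw -11.72 -1.0731965713733984 [-0.    0.51  0.57]
```

```bash
python3 - <<'E'
from h import *
p,d=viewer.get_image("wrist");cv2.imwrite("pics/w9c.png",cv2.resize(p[150:270,195:315,::-1],None,fx=5,fy=5,interpolation=cv2.INTER_CUBIC))
g=cv2.cvtColor(p,cv2.COLOR_RGB2GRAY)
s=arm.read_state();M=R.from_quat(s['orientation']).as_matrix();H=[]
for u,v in [(214,230),(293,227)]:
    w=255-g[v-6:v+7,u-6:u+7].astype(float); w=np.clip(w-w.min()-.5*(w.max()-w.min()),0,None)
    yy,xx=np.mgrid[v-6:v+7,u-6:u+7]; U,V=(w*xx).sum()/w.sum(),(w*yy).sum()/w.sum()
    q=onz("wrist",U,V,.067);H.append(q);print(U,V,q.round(4),((q-s['position'])@M*1000).round(2))
a=np.degrees(np.arctan2(*(H[1]-H[0])[1::-1]))-90;print("hole yaw",a,"turned",np.radians(43.66-a))
E
```

```text
213.53690116529995 230.92296072507554 [0.4996 0.1403 0.067 ] [  1.83  26.55 -23.89]
291.464453265969 225.25821003247924 [0.5058 0.1893 0.067 ] [-2.1  26.56 25.33]
hole yaw -7.154430003688219 turned 0.8868791110885537
```

View pics/w9c.png

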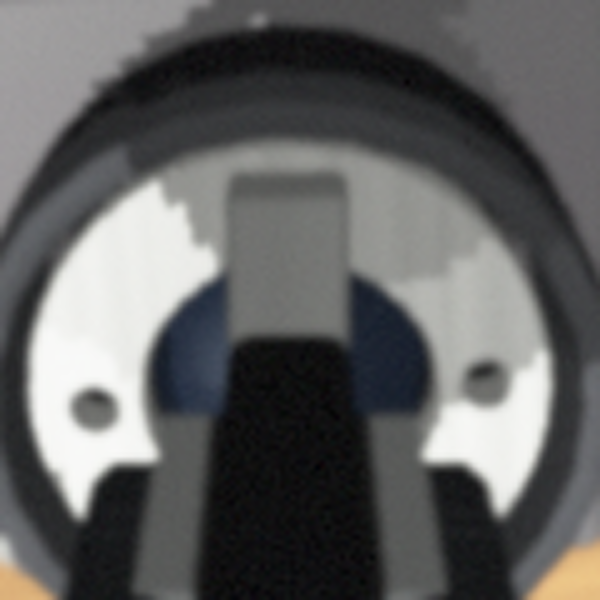

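{"op": "apply_moves", "data": {
  "plan": [
    {"jaw": -1, "dx": 0, "dy": 0, "dz": 0, "roll": 1},
    {"jaw": -1, "dx": 0, "dy": 0, "dz": 0, "roll": 0}
  ]
}}

```text
time: 14.75
position: [0.5026, 0.1641, 0.0936]
orientation: [-0.703, 0.078, -0.078, 0.703]
wrist_force: [2.0, 3.4, -1.7]
gripper_width: 0.155
```

```bash
python3 st.py
```

```text
14.75 [0.5026 0.1641 0.0936] [ 1.96  3.45 -1.71] [ 0.503 -0.258  0.792] yaw -12.73 -1.0555191739532266 [0.11 0.6  0.85]
```

The static moment rises 0.3 N m per degree to 0.79 N m, well above the 0.22 N m of friction, so the ring is against its stop. I'll unwind into the middle of the hole play and lift straight out.

{"op": "apply_moves", "data": {
  "plan": [
    {"jaw": -1, "dx": 0, "dy": 0, "dz": 0, "roll": -2},
    {"jaw": -1, "dx": 0, "dy": 0, "dz": 0, "roll": -2},
    {"jaw": -1, "dx": 0, "dy": 0, "dz": 0, "roll": 0},
    {"jaw": -1, "dx": 0, "dy": 0, "dz": 0, "roll": 0}
  ]
}}

```text
time: 15.25
position: [0.5024, 0.1638, 0.0935]
orientation: [0.705, -0.054, 0.054, -0.705]
wrist_force: [1.4, 0.5, -0.7]
gripper_width: 0.155
```

```bash
python3 st.py
```

```text
15.25 [0.5024 0.1638 0.0935] [ 1.41  0.47 -0.74] [ 0.082 -0.169 -0.018] yaw -8.77 -1.1249694966939707 [-0.01  0.31  0.  ]
```

{"op": "apply_moves", "data": {
  "plan": [
    {"jaw": -1, "dx": 0.3, "dy": -2, "dz": 0, "roll": 0},
    {"jaw": -1, "dx": 0, "dy": -4, "dz": 0, "roll": 0},
    {"jaw": -1, "dx": 0, "dy": -6, "dz": 0, "roll": 0},
    {"jaw": -1, "dx": 0, "dy": -15, "dz": 0, "roll": 0},
    {"jaw": -1, "dx": 0, "dy": -23, "dz": 0, "roll": 0},
    {"jaw": -1, "dx": 0, "dy": 0, "dz": 0, "roll": 0},
    {"jaw": -1, "dx": 0, "dy": 0, "dz": 0, "roll": 0}
  ]
}}

```text
time: 16.12
position: [0.5026, 0.1639, 0.1435]
orientation: [-0.705, 0.054, -0.054, 0.705]
wrist_force: [-0.5, -0.9, -1.0]
gripper_width: 0.156
```

```bash
python3 st.py;python3 - <<'E'
from h import *
p,d=viewer.get_image("wrist");cv2.imwrite("pics/w10.png",p[:,:,::-1])
cv2.imwrite("pics/w10c.png",cv2.resize(p[140:250,195:315,::-1],None,fx=5,fy=5,interpolation=cv2.INTER_CUBIC))
g=cv2.cvtColor(p,cv2.COLOR_RGB2GRAY)
s=arm.read_state();M=R.from_quat(s['orientation']).as_matrix()
c=np.array([.5028,.1638,.067]) 
c=s['position']+M@np.array([.0015,0,.0015]);c[2]=.067
r=[]
for a0 in np.arange(-20,40,1.):
  v=[]
  for k in (1,2,3):
    t=np.radians(a0+90*k);u,w=proj("wrist",c+.025*np.array([np.cos(t),np.sin(t),0]));v.append(float(cv2.getRectSubPix(g,(3,3),(float(u),float(w))).mean()))
  r.append((round(np.mean(v)),a0))
print(sorted(r)[:8])
E
```

```text
16.125 [0.5026 0.1639 0.1435] [-0.48 -0.93 -1.04] [-0.031 -0.035  0.008] yaw -8.74 -1.12561936229339 [-0.   -0.02  0.  ]
[(98, np.float64(-8.0)), (99, np.float64(-7.0)), (100, np.float64(-9.0)), (102, np.float64(-6.0)), (103, np.float64(-10.0)), (106, np.float64(-5.0)), (110, np.float64(-11.0)), (112, np.float64(-4.0))]
```

View pics/w10c.png

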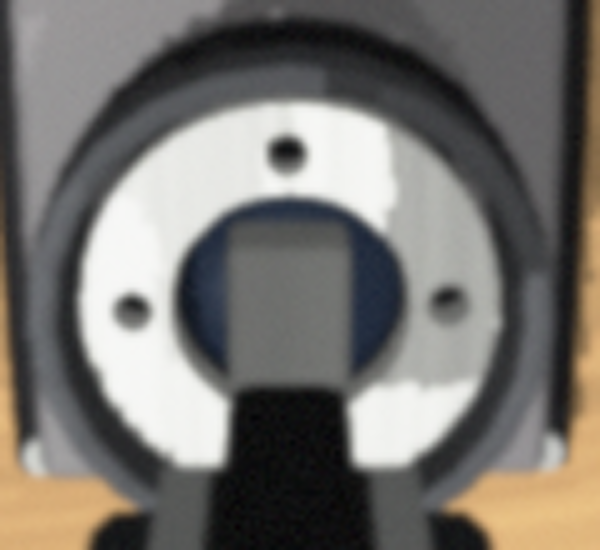

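{"op": "apply_moves", "data": {
  "plan": [
    {"jaw": -1, "dx": 0, "dy": 0, "dz": 0, "roll": -8.5},
    {"jaw": -1, "dx": 0, "dy": 0, "dz": 0, "roll": -9},
    {"jaw": -1, "dx": 0, "dy": 0, "dz": 0, "roll": -9},
    {"jaw": -1, "dx": 0, "dy": 0, "dz": 0, "roll": -8},
    {"jaw": -1, "dx": -16, "dy": 0, "dz": -35, "roll": 0},
    {"jaw": -1, "dx": -16, "dy": 0, "dz": -35, "roll": 0},
    {"jaw": -1, "dx": -16, "dy": 0, "dz": -35, "roll": 0},
    {"jaw": -1, "dx": -16, "dy": 0, "dz": -35, "roll": 0},
    {"jaw": -1, "dx": -16, "dy": 0, "dz": -35, "roll": 0},
    {"jaw": -1, "dx": -16, "dy": 0, "dz": -35, "roll": 0},
    {"jaw": -1, "dx": -16, "dy": 0, "dz": -35, "roll": 0},
    {"jaw": -1, "dx": -17, "dy": 0, "dz": -34, "roll": 0}
  ]
}}

```text
time: 17.68
position: [0.5073, -0.1446, 0.1426]
orientation: [-0.689, -0.157, 0.158, 0.69]
wrist_force: [1.1, -0.2, -1.3]
gripper_width: 0.155
```

{"op": "apply_moves", "data": {
  "plan": [
    {"jaw": -1, "dx": 0, "dy": 0, "dz": 0, "roll": 0},
    {"jaw": -1, "dx": 0, "dy": 0, "dz": 0, "roll": 0}
  ]
}}

```text
time: 17.92
position: [0.5073, -0.1431, 0.1428]
orientation: [-0.689, -0.157, 0.158, 0.69]
wrist_force: [-0.0, -0.2, -0.5]
gripper_width: 0.156
```

```bash
python3 st.py;python3 - <<'E'
from h import *
p,d=viewer.get_image("wrist")
cv2.imwrite("pics/w11c.png",cv2.resize(p[130:250,195:315,::-1],None,fx=5,fy=5,interpolation=cv2.INTER_CUBIC))
s=arm.read_state();M=R.from_quat(s['orientation']).as_matrix()
print(((np.array([.5084,-.1434,.0514])-s['position'])@M*1000).round(2))
E
```

```text
17.925 [ 0.5073 -0.1431  0.1428] [-0.03 -0.21 -0.49] [ 0.027 -0.004 -0.016] yaw 25.72 -2.317498377170563 [-0.04 -0.03 -0.01]
[ 0.69 91.53 -1.18]
```

View pics/w11c.png

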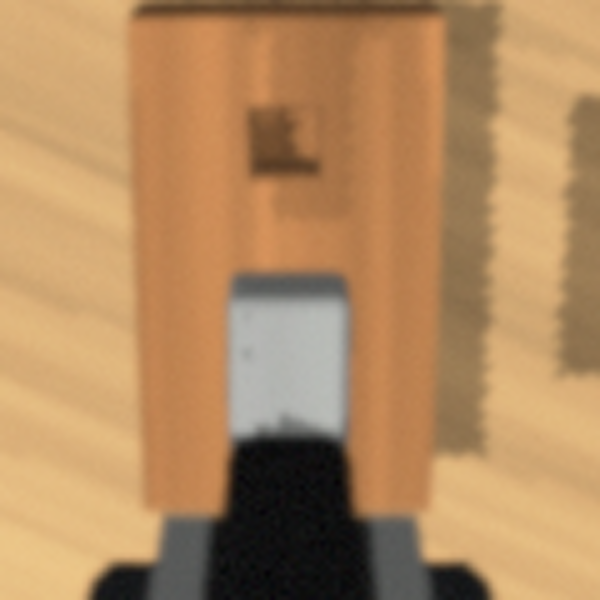

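```bash
python3 - <<'E'
from h import *
s=arm.read_state();M=R.from_quat(s['orientation']).as_matrix()
for x,y,z in [(284,142,.025),(137,15,.025),(443,15,.025),(289,297,.1284),(289,275,.1164)]:
    q=onz("wrist",195+x/5-.4,130+y/5-.4,z);print(((q-s['position'])@M*1000).round(2))
E
```

```text
[-24.33 117.95   0.37]
[-47.42 117.94 -25.45]
[-47.39 118.    28.37]
[-29.39  14.56   1.15]
[-28.17  26.56   1.16]
```

The stand's near hole shows at crop position (284,142). It lines up with the spanner's pin to within about 1 mm, so I'll lower it.

{"op": "apply_moves", "data": {
  "plan": [
    {"jaw": -1, "dx": 0, "dy": 30, "dz": 0, "roll": 0},
    {"jaw": -1, "dx": 0, "dy": 30, "dz": 0, "roll": 0},
    {"jaw": -1, "dx": 0, "dy": 16, "dz": 0, "roll": 0},
    {"jaw": -1, "dx": 0, "dy": 5, "dz": 0, "roll": 0},
    {"jaw": -1, "dx": 0, "dy": 4, "dz": 0, "roll": 0},
    {"jaw": -1, "dx": 0, "dy": 3, "dz": 0, "roll": 0},
    {"jaw": -1, "dx": 0, "dy": 2, "dz": 0, "roll": 0},
    {"jaw": -1, "dx": 0, "dy": 1, "dz": 0, "roll": 0},
    {"jaw": -1, "dx": 0, "dy": 0, "dz": 0, "roll": 0},
    {"jaw": -1, "dx": 0, "dy": 0, "dz": 0, "roll": 0}
  ]
}}

```text
time: 19.23
position: [0.508, -0.1435, 0.0526]
orientation: [0.689, 0.158, -0.158, -0.689]
wrist_force: [0.6, -0.3, -1.4]
gripper_width: 0.154
```

```bash
python3 st.py
```

```text
19.225 [ 0.508  -0.1435  0.0526] [ 0.59 -0.28 -1.44] [-0.056  0.016 -0.019] yaw 25.76 -2.318104045402716 [ 0. -0.  0.]
```

Free down to 52.6 mm with no extra force, so the pins are in the stand's holes. The last 1.2 mm, then open and rise.

{"op": "apply_moves", "data": {
  "plan": [
    {"jaw": -1, "dx": 0, "dy": 1, "dz": 0, "roll": 0},
    {"jaw": -1, "dx": 0, "dy": 0, "dz": 0, "roll": 0},
    {"jaw": 0, "dx": 0, "dy": 0, "dz": 0, "roll": 0},
    {"jaw": 1, "dx": 0, "dy": 0, "dz": 0, "roll": 0},
    {"jaw": 1, "dx": 0, "dy": 0, "dz": 0, "roll": 0},
    {"jaw": 1, "dx": 0, "dy": 0, "dz": 0, "roll": 0},
    {"jaw": 1, "dx": 0, "dy": 0, "dz": 0, "roll": 0},
    {"jaw": 1, "dx": 0, "dy": 0, "dz": 0, "roll": 0}
  ]
}}

```text
time: 20.23
position: [0.5079, -0.1434, 0.0515]
orientation: [0.689, 0.158, -0.158, -0.689]
wrist_force: [0.6, -0.4, -0.3]
gripper_width: 1.0
```

```bash
python3 st.py
```

```text
20.225 [ 0.5079 -0.1434  0.0515] [ 0.6  -0.44 -0.35] [-0.046  0.022  0.034] yaw 25.76 -2.318107319562602 [-0.  0.  0.]
```

{"op": "apply_moves", "data": {
  "plan": [
    {"jaw": 1, "dx": 0, "dy": -10, "dz": 0, "roll": 0},
    {"jaw": 1, "dx": 0, "dy": -25, "dz": 0, "roll": 0},
    {"jaw": 1, "dx": 0, "dy": -45, "dz": 0, "roll": 0},
    {"jaw": 1, "dx": 0, "dy": -50, "dz": 0, "roll": 0},
    {"jaw": 1, "dx": 0, "dy": -50, "dz": 0, "roll": 0},
    {"jaw": 1, "dx": 0, "dy": 0, "dz": 0, "roll": 0},
    {"jaw": 1, "dx": 0, "dy": 0, "dz": 0, "roll": 0}
  ]
}}

```text
time: 21.1
position: [0.5075, -0.1433, 0.2316]
orientation: [0.689, 0.158, -0.158, -0.689]
wrist_force: [-0.1, -0.7, 0.2]
gripper_width: 1.004
```

```bash
python3 st.py; python3 - <<'E'
from h import *
p,d=viewer.get_image("wrist");cv2.imwrite("pics/w12.png",p[:,:,::-1])
p,d=viewer.get_image("scene");cv2.imwrite("pics/s12.png",cv2.resize(p[130:300,140:420,::-1],None,fx=2.8,fy=2.8,interpolation=cv2.INTER_CUBIC))
E
```

```text
21.1 [ 0.5075 -0.1433  0.2316] [-0.06 -0.68  0.23] [ 0.003 -0.034 -0.021] yaw 25.76 -2.3181021362455683 [-0.   -0.03 -0.  ]
```

View pics/w12.png

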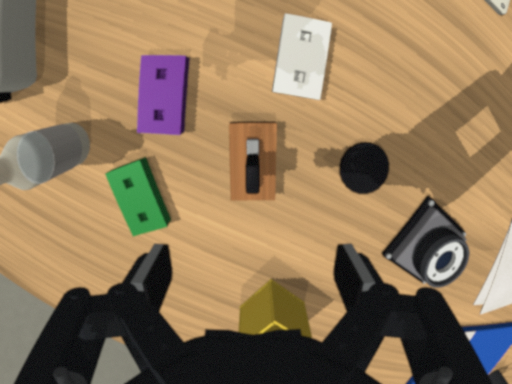

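View pics/s12.png

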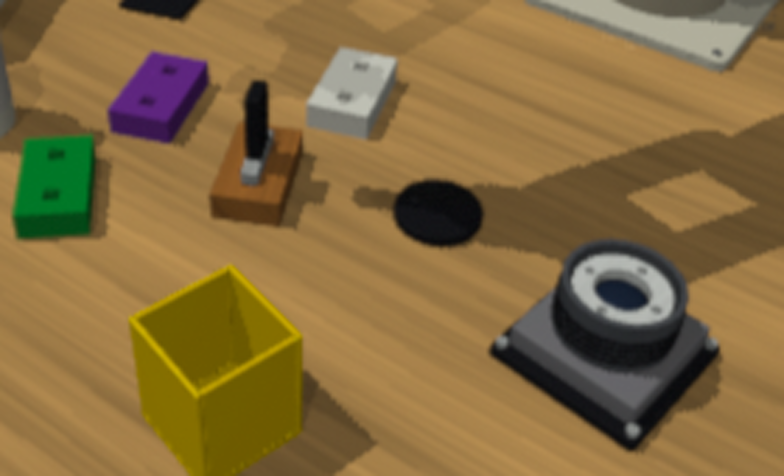

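The wrist view shows the spanner upright and centred in the brown stand at (253,163). The scene view agrees, the bystanders haven't moved, and the gripper is clear of everything.

```bash
python3 -c "
from station import arm
print(arm.hand_in())"
```

```text
the job is handed in; nothing more can be done
None
```

I took the spanner from the brown stand and lowered its pins into the ring's holes, with no measurable pressing force. I turned the ring clockwise until it met its stop, put the spanner back, and handed the job in at about 21 s of the 72 s. No verdict was reported.

**Ring:** At the stop the holding moment rose by about 0.3 N m per degree, to 0.79 N m, against about 0.22 N m of friction. By my estimate that is 16 N per pin, about 32 N in total against the 50 N limit. I then unwound 4° and lifted out. Afterwards the holes stood at about -7.7°, from +43.7° at the start, so the ring turned about 0.90 rad. That is within the possible range, but the joint value can't be read directly, so being fully home rests on the rise in moment.

**Spanner and desk:** The last pictures show the spanner upright and centred in the stand, the gripper open and clear, and the cup, bottle and cap where they were.

**Checks that failed or disagreed:**
- My first two move calls were refused for missing keys; nothing moved.
- The wrist camera read about 1.3 mm to one side, so I aligned the spanner and ring within the same picture instead.
- A hole-angle measurement while the pins were engaged was about 4° off the tool's angle, which I put down to play in the holes and twist in the grip.
- The ring's axis felt about 1.5 mm from where I first measured it, so I nudged the tool sideways while turning; sideways force peaked at about 4 N.

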